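# Sort the prepared fossils into their trays

## Task

Sort the five fossils on the bench by kind: both ammonites (coiled discs) into the round dish, both belemnites (bullet-shaped rods) into the long narrow tray, and the sea urchin (dome) into the square tray. Each must end lying right side up, flat on the floor of its tray, not on the rim or on another fossil. They are brittle, so set them down gently rather than dropping them, and do not knock over the two glass jars.

Things in the scene. Friction and masses are not known exactly. Their poses are not given: they have to be found in the camera images.
- ammonite_a: fossil ammonite of sandy brown stone: a flat disc 46 mm across and 16 mm thick with a dark raised spiral on its upper face (the spiral adds 2 mm of height). Lies flat. Origin: centre of the underside, z up.
- ammonite_b: fossil ammonite of sandy brown stone: a flat disc 40 mm across and 16 mm thick with a dark raised spiral on its upper face (the spiral adds 2 mm of height). Lies flat. Origin: centre of the underside, z up.
- belemnite_a: fossil belemnite of sandy brown stone: a bullet-shaped rod 56 mm long and 16 mm in diameter, blunt at one end and tapering over its last 22 mm to a point, lying on a flat dark sliver of rock under it (it does not roll). 16 mm high in all. Origin: at the middle of its length, on the underside; x runs along the rod towards the point, y across it, z up.
- belemnite_b: fossil belemnite of sandy brown stone: a bullet-shaped rod 56 mm long and 16 mm in diameter, blunt at one end and tapering over its last 22 mm to a point, lying on a flat dark sliver of rock under it (it does not roll). 16 mm high in all. Origin: at the middle of its length, on the underside; x runs along the rod towards the point, y across it, z up.
- urchin: fossil sea urchin of sandy brown stone: a dome 42 mm across and 26 mm high with five dark rays from its top; its sides are upright from 3 to 13 mm above the underside. Lies flat side down. Origin: centre of the underside, z up.
- round_dish: shallow round white dish, fixed to the bench, where ammonites belong: 132 mm across outside, 124 mm inside, floor 4 mm above the bench, rim 12 mm above the bench. Empty at the start. Origin: centre of the underside, at bench height, z up.
- long_tray: shallow long narrow white tray, fixed, where belemnites belong: inside 56 mm along its x and 162 mm along its y (the long way), walls 4 mm, floor 4 mm above the bench, rim 12 mm above the bench. Both belemnites fit lying lengthwise one behind the other. Empty at the start. Origin: centre of the underside, at bench height, z up.
- square_tray: shallow square white tray, fixed, where the sea urchin belongs: 100 mm by 100 mm inside, walls 4 mm, floor 4 mm above the bench, rim 12 mm above the bench. Empty at the start. Origin: centre of the underside, at bench height, z up.
- jar_left: closed clear-glass specimen jar with a white cap, 38 mm across and 60 mm tall, standing loose between the fossils. It may be nudged but must not be knocked over. Origin: centre of the underside.
- jar_right: closed clear-glass specimen jar with a white cap, 38 mm across and 60 mm tall, standing loose between the fossils. It may be nudged but must not be knocked over. Origin: centre of the underside.
There are look-alikes about, which are no part of the job. Leave any orange or yellow look-alike of the ammonite_a alone.

How it is judged (in metres and radians):
At the end, for the whole second after the job is handed in: Fossils at rest, flat (tilt under 0.15 rad) on their tray floors (undersides 1-7 mm up): larger and smaller ammonite within 42 and 45 mm of the round dish's centre, belemnites within 24 mm across and 60 mm along of the long tray's, urchin within 32 mm each way of the square tray's (z of ammonite_a in the frame of round_dish between 0.001 and 0.007 m and angle between each of ammonite_a, ammonite_b, belemnite_a, belemnite_b, urchin's own z axis and vertical below 0.15 rad and linear speed of each of ammonite_a, ammonite_b, belemnite_a, belemnite_b, urchin below 0.02 m/s and angular speed of each of ammonite_a, ammonite_b, belemnite_a, belemnite_b, urchin below 0.2 rad/s and horizontal distance between ammonite_a and round_dish below 0.042 m and z of ammonite_b in the frame of round_dish between 0.001 and 0.007 m and horizontal distance between ammonite_b and round_dish below 0.045 m and z of belemnite_a in the frame of long_tray between 0.001 and 0.007 m and x of belemnite_a in the frame of long_tray between -0.024 and 0.024 m and y of belemnite_a in the frame of long_tray between -0.06 and 0.06 m and z of belemnite_b in the frame of long_tray between 0.001 and 0.007 m and x of belemnite_b in the frame of long_tray between -0.024 and 0.024 m and y of belemnite_b in the frame of long_tray between -0.06 and 0.06 m and z of urchin in the frame of square_tray between 0.001 and 0.007 m and x of urchin in the frame of square_tray between -0.032 and 0.032 m and y of urchin in the frame of square_tray between -0.032 and 0.032 m); the robot touches nothing.
It fails at once if a fossil is dropped: it moves faster than 0.6 m/s while less than 30 mm above the bench ((height (world z) of ammonite_a below 0.03 m and linear speed of ammonite_a above 0.6 m/s) or (height (world z) of ammonite_b below 0.03 m and linear speed of ammonite_b above 0.6 m/s) or (height (world z) of belemnite_a below 0.03 m and linear speed of belemnite_a above 0.6 m/s) or (height (world z) of belemnite_b below 0.03 m and linear speed of belemnite_b above 0.6 m/s) or (height (world z) of urchin below 0.03 m and linear speed of urchin above 0.6 m/s)).
It fails at once if a glass jar is knocked over (tilted by more than 0.5 rad) (angle between any of jar_left, jar_right's own z axis and vertical above 0.5 rad).
It also fails if it takes over 120 s, if anything falls off the work surface, if the arm or the gripper's body presses on something with over 40 N, if the wrist force passes 120 N, or if a joint passes its speed limit or range.

## Robot

A 6-joint arm with a two-finger parallel gripper is mounted at the origin on the work surface. World frame = base frame: x ahead of the robot, y to its left, z up, the work surface at z = 0. Lengths are in mm, angles in rad, forces in N, time in s.
With the tool pointing down it reaches from about 350 to 775 mm from the base axis. Payload 7.3 kg.
Tool frame: the origin (TCP) lies on the front face of the gripper's body, between the roots of the fingers; the fingertips stand 66 mm ahead of it and the grasp point (between the pads) lies 47 mm ahead of it (bot.tip_extent is the distance from the TCP to the fingertips, in mm); z points along the fingers, y is the line along which they close (so a half turn about z gives the same grasp; the last joint's range is limited). The gripper opens to 92 mm and grips with 3 to 60 N. Pads are 19 mm wide; open, the fingers measure 130 mm over their backs; the gripper's body (75 mm by 190 mm) begins 47 mm behind the grasp point.
Start: joints at [1.183, 0.342, 1.524, -0, 1.275, -0.146], TCP at [125.693, 509.745, 292.241] pointing down, gripper open.
Joint ranges: [-2.53, 2.53], [-0.77, 2.02], [0.04, 2.7], [-1, 4.14], [0.28, 2.66], [-3.11, 3.11]. Speed limits (rad/s): [2.57, 2.57, 3.14, 3.14, 3.14, 3.14].

## Interface

Orientations are given as [roll, pitch, yaw] about the fixed x, y, z axes, in that order (R = Rz(yaw) Ry(pitch) Rx(roll)).
In Python, from plant import readout, viewer, order, bot gives the robot as it stands.
- The arm moves only by the shell command python3 -m creep 'ROWS'. ROWS is text: rows parted by semicolons, each of 7 numbers parted by spaces: the shift along the world's x, y, z in m, then the turn, a rotation vector about the world's x, y, z in rad, then the opening in per cent of the stroke, from 0 (shut) to 100 (fully open). A call has 1 to 8 rows; each row shifts and turns the commanded pose from where the row before left it; what a row does not reach is not made up. A row lasts 1/12 s, in which the tool goes at most 41.7 mm and 7.16 degrees, less where a joint would pass 70% of its speed; a pose out of reach is approached as far as the arm can. A call is refused whole if a number of a shift passes 0.0417 or a number of a turn 0.125, either way. A call with a gripper value outside its range is refused whole. The fingers move at their own pace and stop on an object; the grip force is fixed at half the most. Time passes only in rows, so rows that do not move let the fingers close. It gives the time, the measured TCP pose, the force, the opening and the grip force at its end, in the units of the state.
- readout.get_obs(): the state, without advancing time (a new reading comes with each control period).
- viewer.capture(name): name is "side" or "top"; returns the picture (400x640x3 uint8, red, green, blue); there is no depth.
- viewer.camera_info(name): a dict with "fx", "fy", "cx", "cy" (pixels), "origin" and "rotation" of the camera in the world. Camera axes: x right, y up, looking along -z (the intrinsics and any distortion apply to the point x, -y, -z); pixel columns grow to the right and rows downward; lengths in mm; the calibration is good to about 2 mm. A picture is of the moment at which its call begins. camera_info takes no time and is no camera call.
- order.close_job(): hands the job in; it is judged then, once.
The state is a dict: "time": time; "joint_positions": joint angles; "dq": joint speeds; "tau": joint torques, N m; "tool_pos": TCP position; "tcp_rot": TCP orientation; "contact_force": force on the tool from outside, world axes, zero at the start; "moment": the same for the moment, N m; "grip_width": finger opening in mm; "finger_force": force on a finger pad.
Only numpy, scipy, OpenCV 4.12 (cv2) and the standard library are available. Lean on these libraries where they do the work, as an engineer would, in place of code of your own. Each camera call takes 0.05 s, during which the arm holds its last target. There are 200 camera calls.

## Working session

There is one attempt and no reset: what is moved stays moved. The work goes in short steps, Python scripts to look and compute and a shell command to move; the robot and the scene stay as the last step left them, time stands still between calls to the robot, and variables do not carry over. Pictures are saved under pics/ and viewed, at most 14 in all, crops included, and the job is handed in when it is done.

```bash
mkdir -p pics
python3 - <<'E'
from plant import readout, viewer, bot
import cv2
for n in("top","side"):
    im=viewer.capture(n); cv2.imwrite(f"pics/{n}0.png",im[:,:,::-1]); print(viewer.camera_info(n))
print(readout.get_obs())
E
```

```text
{'fx': 443.74630638453135, 'fy': 443.74630638453135, 'cx': 323.48483211489133, 'cy': 199.58692728608628, 'origin': array([454.60009232,   6.22832008, 978.46926923]), 'rotation': array([ 0.09901227,  0.0083828 , -1.5670663 ])}
{'fx': 420.2094586000469, 'fy': 420.2094586000469, 'cx': 316.06889746658334, 'cy': 198.27676557507004, 'origin': array([ 110.08271834, -655.81387488,  633.9965837 ]), 'rotation': array([ 0.93663535,  0.00929819, -0.58282706])}
{'time': 0.1, 'joint_positions': array([ 1.18298392e+00,  3.42676901e-01,  1.52487650e+00, -3.79906323e-05,
        1.27541005e+00, -1.45985187e-01]), 'dq': array([ 0.00119161, -0.00095412, -0.00386651, -0.00011137,  0.00034753,
        0.00049179]), 'tau': array([ 2.83793910e-03, -4.32005811e+01, -2.44694871e+01,  7.19965110e-02,
        5.26851055e-02, -7.25234759e-05]), 'tool_pos': array([125.60671424, 509.48715718, 291.61772468]), 'tcp_rot': array([-3.14023116e+00, -1.63461430e-04,  2.89977640e+00]), 'contact_force': array([0.30964074, 0.16406243, 0.07266921]), 'moment': array([ 0.0365393 ,  0.01821012, -0.05861878]), 'finger_force': 0.0, 'grip_width': 91.64649992156016}
```

View pics/top0.png

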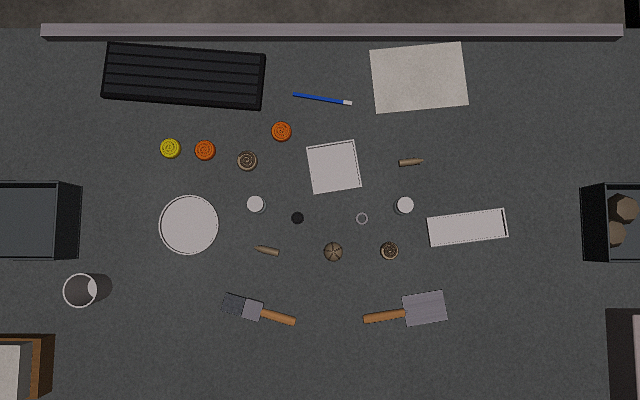

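View pics/side0.png

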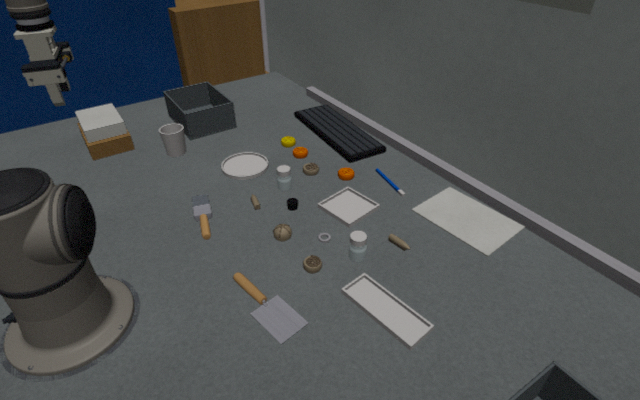

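The top view shows the brown coils at (247,160) and (389,250), the rods at (411,162) and (267,251), and the dome at (333,251). The yellow coil (170,148) and orange coils (205,150) and (281,131) are look-alikes to leave alone. The dish is at (188,225), the square tray at (334,166), the long tray at (468,227) and the jars at (256,204) and (405,205). I'll confirm in one enlarged crop and measure.

```bash
cat > h.py <<'E'
import numpy as np, cv2
from plant import readout, viewer
from scipy.spatial.transform import Rotation as R
def world(n,uv,z):
    c=viewer.camera_info(n); uv=np.atleast_2d(uv).astype(float)
    d=np.c_[(uv[:,0]-c['cx'])/c['fx'],-(uv[:,1]-c['cy'])/c['fy'],-np.ones(len(uv))]
    d=R.from_euler('xyz',c['rotation']).apply(d); o=c['origin']
    return (o+d*((z-o[2])/d[:,2])[:,None])[:,:2]
def blob(mask,seed,r):
    m=np.zeros_like(mask);u,v=seed;m[v-r:v+r,u-r:u+r]=mask[v-r:v+r,u-r:u+r]
    m=cv2.morphologyEx(m,cv2.MORPH_CLOSE,np.ones((5,5)))
    c=max(cv2.findContours(m,0,cv2.CHAIN_APPROX_NONE)[0],key=cv2.contourArea)
    return c.reshape(-1,2)
def brown(im):
    f=im.astype(int); return ((f[:,:,0]-f[:,:,2]>14)*255).astype(np.uint8)
def white(im): return ((im.min(2)>110)*255).astype(np.uint8)
def obj(im,mask,name,seed,r,z,n="top"):
    w=world(n,blob(mask,seed,r),z).astype(np.float32)
    (c,s,a)=cv2.minAreaRect(w); print(name,'rect',np.round(c),np.round(s),'ang',round(a,1),'mec',np.round(cv2.minEnclosingCircle(w)[0]),round(cv2.minEnclosingCircle(w)[1]))
    return w
E
python3 - <<'E'
from h import *
im=cv2.imread('pics/top0.png')[:,:,::-1]
b=brown(im);w=white(im)
obj(im,b,'amm1',(247,160),17,12);obj(im,b,'amm2',(389,250),17,12)
for n,s in(('bel1',(411,162)),('bel2',(267,251))):
    p=obj(im,b,n,s,20,6); m=p.mean(0); print(' centroid',m)
obj(im,b,'urch',(333,251),17,10)
obj(im,w,'dish',(188,225),40,12);obj(im,w,'sq',(334,166),38,12);obj(im,w,'long',(468,227),48,12)
obj(im,w,'jarL',(256,204),15,60);obj(im,w,'jarR',(405,205),15,60)
cv2.imwrite('pics/c.png',cv2.resize(im[115:275,150:520,::-1],None,fx=2.1,fy=2.1,interpolation=3))
E
```

```text
amm1 rect [637. 184.] [43. 42.] ang 45.9 mec [637. 184.] 23
amm2 rect [ 440. -128.] [36. 35.] ang 44.9 mec [ 440. -127.] 19
bel1 rect [ 638. -179.] [15. 55.] ang 8.4 mec [ 635. -179.] 28
 centroid [ 637.12384 -177.4198 ]
bel2 rect [441. 139.] [55. 15.] ang 77.8 mec [439. 140.] 27
 centroid [440.58502 137.65453]
urch rect [438.  -6.] [37. 39.] ang 0.2 mec [437.  -6.] 20
dish rect [496. 310.] [130. 129.] ang 46.2 mec [496. 311.] 66
sq rect [625.  -7.] [108. 109.] ang 9.4 mec [624.  -6.] 76
long rect [ 492. -298.] [ 65. 170.] ang 7.6 mec [ 493. -297.] 90
jarL rect [538. 158.] [33. 33.] ang 19.3 mec [537. 156.] 19
jarR rect [ 536. -155.] [31. 33.] ang 0.2 mec [ 537. -155.] 17
```

View pics/c.png

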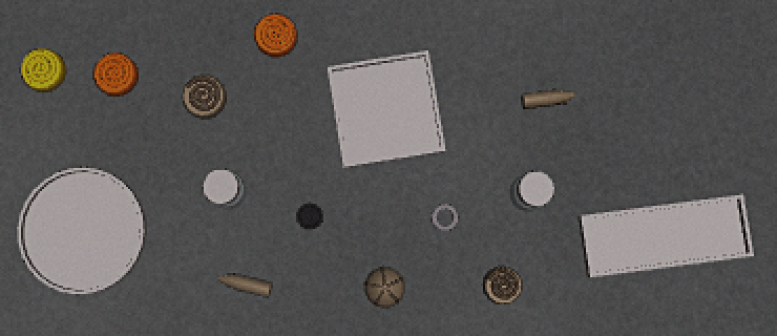

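Confirmed: the five brown fossils are as named, and the yellow and orange discs stay. I start with the belemnite at (267,251), closing across the rod.

```bash
python3 -m creep '0.0225 -0.0269 0 0 0 -0.11 60;0.0225 -0.0269 0 0 0 -0.11 60;0.0225 -0.0269 0 0 0 -0.11 60;0.0225 -0.0269 0 0 0 -0.11 60;0.0225 -0.0269 0 0 0 -0.11 60;0.0225 -0.0269 0 0 0 -0.11 60;0.0225 -0.0269 0 0 0 -0.11 60' >/dev/null
python3 -m creep '0.0225 -0.0269 0 0 0 -0.11 60;0.0225 -0.0269 0 0 0 -0.11 60;0.0225 -0.0269 0 0 0 -0.11 60;0.0225 -0.0269 0 0 0 -0.11 60;0.0225 -0.0269 0 0 0 -0.11 60;0.0225 -0.0269 0 0 0 -0.11 60;0.0225 -0.0269 0 0 0 -0.11 60;0 0 -0.03 0 0 0 60'
python3 -m creep '0 0 -0.04 0 0 0 60;0 0 -0.04 0 0 0 60;0 0 -0.02 0 0 0 60;0 0 0 0 0 0 60;0 0 0 0 0 0 60'
python3 - <<'E'
from h import *
cv2.imwrite('pics/s1.png',cv2.resize(viewer.capture("side")[100:300,150:400,::-1],None,fx=3,fy=3))
E
```

```text
time: 1.35
tool_pos: [446.6, 129.4, 265.9]
tcp_rot: [3.13, -0.002, 1.35]
contact_force: [2.4, 0.5, 0.2]
grip_width: 55.2
finger_force: 0.0
time: 1.77
tool_pos: [440.4, 133.1, 161.8]
tcp_rot: [-3.139, 0.001, 1.36]
contact_force: [-0.3, -0.4, 0.9]
grip_width: 55.2
finger_force: 0.0
```

View pics/s1.png

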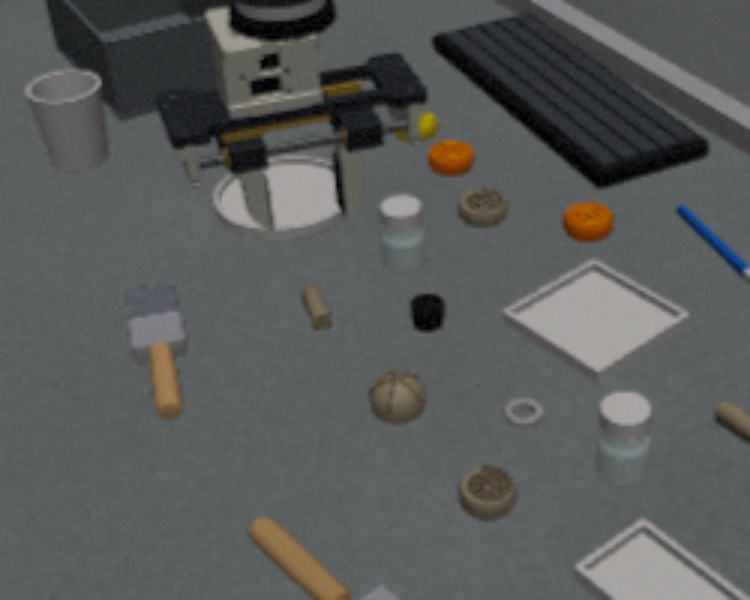

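The gripper hangs, open, above the belemnite (crop (315,305)), clear of the jar at (402,230). I lower it and grip.

```bash
python3 -m creep '0 0 -0.03 0 0 0 50;0 0 -0.03 0 0 0 50;0 0 -0.015 0 0 0 50;0 0 -0.014 0 0 0 50;0 0 0 0 0 0 50;0 0 0 0 0 0 50'
python3 -m creep '0 0 0 0 0 0 5;0 0 0 0 0 0 5;0 0 0 0 0 0 5;0 0 0 0 0 0 5;0 0 0 0 0 0 5;0 0 0 0 0 0 5;0 0 0 0 0 0 5'
python3 -m creep '0 0 0.01 0 0 0 5;0 0 0.03 0 0 0 5;0 0 0.04 0 0 0 5;0 0 0.04 0 0 0 5;0 0 0 0 0 0 5;0 0 0 0 0 0 5'
```

```text
time: 2.32
tool_pos: [441.7, 133.4, 74.5]
tcp_rot: [3.14, -0.001, 1.36]
contact_force: [0.6, -0.8, 0.5]
grip_width: 45.8
finger_force: 0.0
time: 2.9
tool_pos: [440.9, 133.2, 73.6]
tcp_rot: [3.141, -0.0, 1.36]
contact_force: [0.4, 0.1, 5.4]
grip_width: 14.5
finger_force: 30.0
time: 3.4
tool_pos: [441.7, 133.3, 195.3]
tcp_rot: [3.137, -0.002, 1.36]
contact_force: [-0.5, -0.0, -1.1]
grip_width: 14.5
finger_force: 30.0
```

```bash
python3 -m creep '0.004 -0.0334 0 0 0 0.0288 5;0.004 -0.0334 0 0 0 0.0288 5;0.004 -0.0334 0 0 0 0.0288 5;0.004 -0.0334 0 0 0 0.0288 5;0.004 -0.0334 0 0 0 0.0288 5;0.004 -0.0334 0 0 0 0.0288 5' >/dev/null
python3 -m creep '0.004 -0.0334 0 0 0 0.0288 5;0.004 -0.0334 0 0 0 0.0288 5;0.004 -0.0334 0 0 0 0.0288 5;0.004 -0.0334 0 0 0 0.0288 5;0.004 -0.0334 0 0 0 0.0288 5;0.004 -0.0334 0 0 0 0.0288 5;0 0 0 0 0 0 5;0 0 0 0 0 0 5'
python3 -m creep '0 0 -0.03 0 0 0 5;0 0 -0.03 0 0 0 5;0 0 -0.02 0 0 0 5;0 0 0 0 0 0 5;0 0 0 0 0 0 5;0 0 0 0 0 0 5'
python3 - <<'E'
from h import *
cv2.imwrite('pics/s2.png',cv2.resize(viewer.capture("side")[200:360,300:500,::-1],None,fx=3.7,fy=3.7))
E
```

```text
time: 4.57
tool_pos: [487.8, -268.7, 191.1]
tcp_rot: [-3.139, -0.003, 1.702]
contact_force: [-0.5, -0.1, -0.4]
grip_width: 15.0
finger_force: 30.0
time: 5.07
tool_pos: [489.2, -267.2, 114.0]
tcp_rot: [3.141, 0.0, 1.706]
contact_force: [-0.1, -0.2, -0.1]
grip_width: 14.5
finger_force: 30.0
```

View pics/s2.png

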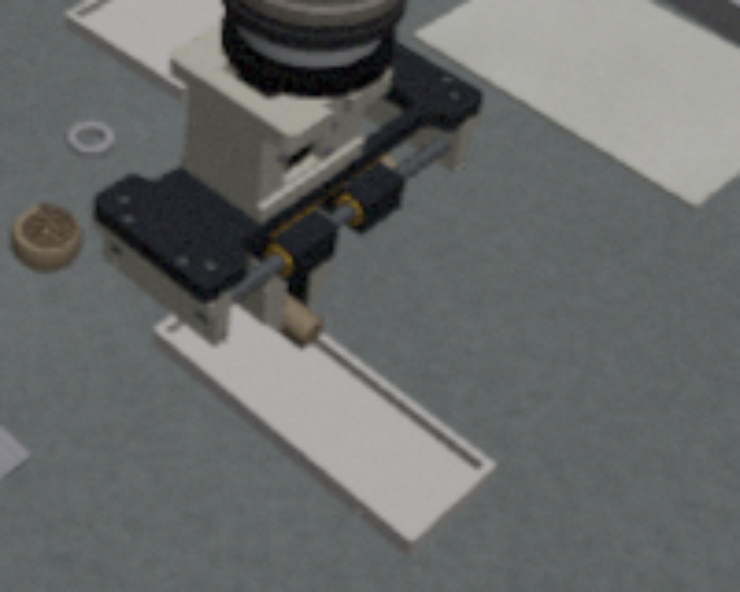

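The rod (crop (300,320)) is held level over the tray. I set it down with a narrow opening.

```bash
python3 -m creep '0 0 -0.015 0 0 0 5;0 0 -0.01 0 0 0 5;0 0 -0.006 0 0 0 5;0 0 -0.003 0 0 0 5;0 0 -0.002 0 0 0 5;0 0 0 0 0 0 5;0 0 0 0 0 0 5'
python3 -m creep '0 0 0 0 0 0 21;0 0 0 0 0 0 21;0 0 0 0 0 0 21;0 0 0.002 0 0 0 22;0 0 0.004 0 0 0 25'
python3 -m creep '0 0 0.01 0 0 0 40;0 0 0.02 0 0 0 40;0 0 0.04 0 0 0 40;0 0 0.04 0 0 0 50;0 0 0 0 0 0 50'
```

```text
time: 5.7
tool_pos: [488.9, -267.8, 77.7]
tcp_rot: [3.141, 0.001, 1.705]
contact_force: [0.1, 0.4, 0.9]
grip_width: 14.4
finger_force: 30.0
time: 6.12
tool_pos: [488.5, -267.5, 83.1]
tcp_rot: [-3.141, -0.001, 1.705]
contact_force: [-0.3, -0.6, -0.7]
grip_width: 22.2
finger_force: 0.0
time: 6.53
tool_pos: [491.5, -269.6, 201.9]
tcp_rot: [3.131, 0.01, 1.706]
contact_force: [1.6, -1.3, 0.4]
grip_width: 44.4
finger_force: 0.0
```

```bash
python3 -m creep '0.0297 0.0189 0 0 0 0.003 50;0.0297 0.0189 0 0 0 0.003 50;0.0297 0.0189 0 0 0 0.003 50;0.0297 0.0189 0 0 0 0.003 50;0.0297 0.0189 0 0 0 0 50;0 0 0 0 0 0 50;0 0 0 0 0 0 50'
python3 - <<'E'
from h import *
im=viewer.capture("top"); cv2.imwrite('pics/t1.png',cv2.resize(im[120:280,350:550,::-1],None,fx=3.5,fy=3.5,interpolation=3))
obj(im,brown(im),'bel2 in tray',(450,229),22,10)
E
```

```text
time: 7.12
tool_pos: [638.2, -171.6, 193.3]
tcp_rot: [3.141, 0.0, 1.72]
contact_force: [0.1, -0.4, -0.2]
grip_width: 45.6
finger_force: 0.0
bel2 in tray rect [ 489. -260.] [93. 96.] ang 0.2 mec [ 489. -260.] 67
```

View pics/t1.png

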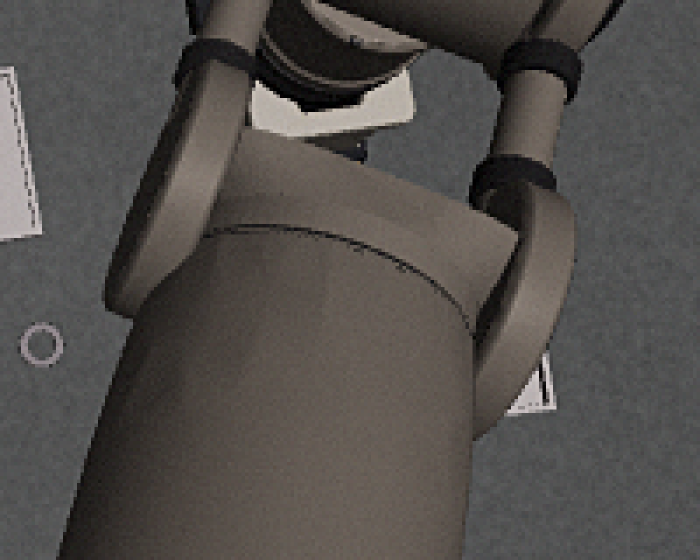

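The arm hides the tray, so I'll check it later. Now the second belemnite.

```bash
python3 -m creep '0 0 -0.03 0 0 0 50;0 0 -0.03 0 0 0 50;0 0 -0.03 0 0 0 50;0 0 -0.02 0 0 0 50;0 0 -0.011 0 0 0 50;0 0 0 0 0 0 50;0 0 0 0 0 0 50'
python3 -m creep '0 0 0 0 0 0 5;0 0 0 0 0 0 5;0 0 0 0 0 0 5;0 0 0 0 0 0 5;0 0 0 0 0 0 5;0 0 0 0 0 0 5;0 0 0 0 0 0 5'
python3 -m creep '0 0 0.01 0 0 0 5;0 0 0.03 0 0 0 5;0 0 0.04 0 0 0 5;0 0 0.04 0 0 0 5;0 0 0 0 0 0 5;0 0 0 0 0 0 5'
python3 -m creep '-0.0234 -0.0257 0 0 0 -0.002 5;-0.0234 -0.0257 0 0 0 -0.003 5;-0.0234 -0.0257 0 0 0 -0.003 5;-0.0234 -0.0257 0 0 0 -0.002 5;-0.0234 -0.0257 0 0 0 -0.002 5;-0.0234 -0.0257 0 0 0 -0.002 5;0 0 0 0 0 0 5;0 0 0 0 0 0 5'
python3 - <<'E'
from h import *
cv2.imwrite('pics/s3.png',cv2.resize(viewer.capture("side")[200:360,300:500,::-1],None,fx=3.7,fy=3.7))
E
```

```text
time: 7.75
tool_pos: [637.0, -174.0, 73.0]
tcp_rot: [3.141, 0.0, 1.716]
contact_force: [0.9, 0.6, 1.2]
grip_width: 45.9
finger_force: 0.0
time: 8.33
tool_pos: [637.4, -173.2, 72.8]
tcp_rot: [3.141, 0.0, 1.718]
contact_force: [-0.0, 0.6, 4.4]
grip_width: 14.5
finger_force: 30.0
time: 8.83
tool_pos: [638.4, -173.5, 196.1]
tcp_rot: [3.136, 0.003, 1.717]
contact_force: [-1.0, 0.5, -0.6]
grip_width: 14.8
finger_force: 30.0
time: 9.5
tool_pos: [495.2, -328.4, 191.1]
tcp_rot: [-3.14, -0.002, 1.7]
contact_force: [-1.0, -0.7, -0.9]
grip_width: 14.8
finger_force: 30.0
```

View pics/s3.png

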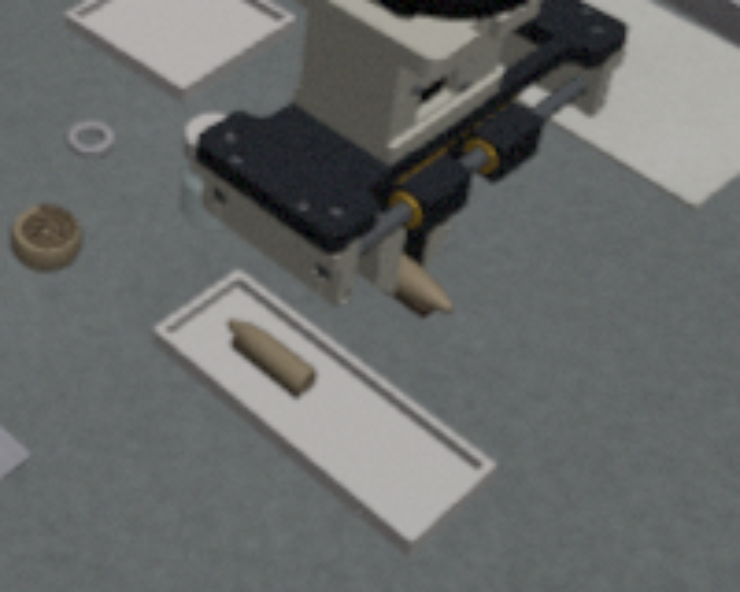

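The first belemnite lies flat and lengthwise in the tray (270,360), and the second is held level. I set it down and go to the urchin.

```bash
python3 -m creep '0 0 -0.03 0 0 0 5;0 0 -0.03 0 0 0 5;0 0 -0.03 0 0 0 5;0 0 -0.013 0 0 0 5;0 0 -0.007 0 0 0 5;0 0 -0.004 0 0 0 5;0 0 -0.001 0 0 0 5;0 0 0 0 0 0 5'
python3 -m creep '0 0 0 0 0 0 5;0 0 0 0 0 0 21;0 0 0 0 0 0 21;0 0 0 0 0 0 21;0 0 0.002 0 0 0 22;0 0 0.004 0 0 0 25'
python3 -m creep '0 0 0.01 0 0 0 40;0 0 0.02 0 0 0 40;0 0 0.04 0 0 0 40;0 0 0.04 0 0 0 50;0 0 0 0 0 0 50'
python3 -m creep '-0.0065 0.0357 0 0 0 0 78;-0.0065 0.0357 0 0 0 0 78;-0.0065 0.0357 0 0 0 0 78;-0.0065 0.0357 0 0 0 0 78;-0.0065 0.0357 0 0 0 0 78;-0.0065 0.0357 0 0 0 0 78'
python3 -m creep '-0.0065 0.0357 0 0 0 0 78;-0.0065 0.0357 0 0 0 0 78;-0.0065 0.0357 0 0 0 0 78;0 0 0 0 0 0 78;0 0 0 0 0 0 78'
python3 - <<'E'
from h import *
im=viewer.capture("side")
cv2.imwrite('pics/s4.png',cv2.resize(im[180:350,230:450,::-1],None,fx=3.4,fy=3.4))
E
```

```text
time: 10.22
tool_pos: [497.6, -327.2, 77.9]
tcp_rot: [3.141, 0.001, 1.704]
contact_force: [-0.2, -0.5, -0.3]
grip_width: 15.0
finger_force: 30.0
time: 10.72
tool_pos: [496.6, -327.2, 83.2]
tcp_rot: [-3.141, -0.001, 1.703]
contact_force: [0.3, 0.5, -0.4]
grip_width: 21.9
finger_force: 0.0
time: 11.13
tool_pos: [499.5, -329.6, 202.4]
tcp_rot: [3.132, 0.011, 1.703]
contact_force: [1.3, -1.5, -0.1]
grip_width: 44.0
finger_force: 0.0
time: 11.63
tool_pos: [457.3, -111.7, 194.1]
tcp_rot: [3.14, 0.001, 1.703]
contact_force: [0.8, 0.7, -0.1]
grip_width: 71.4
finger_force: 0.0
time: 12.05
tool_pos: [438.1, -4.5, 194.1]
tcp_rot: [3.14, 0.001, 1.707]
contact_force: [0.1, -0.2, -0.6]
grip_width: 71.2
finger_force: 0.0
```

View pics/s4.png

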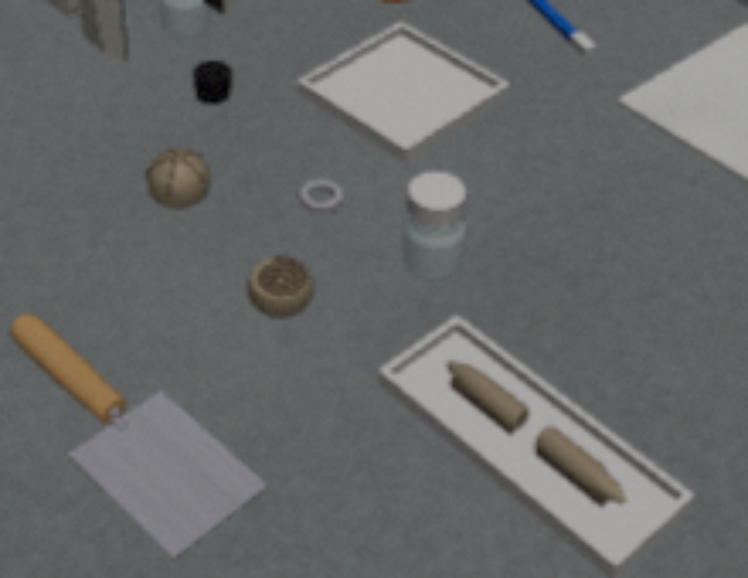

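Both belemnites lie flat in the tray at (487,395) and (580,465). Now the urchin.

```bash
python3 -m creep '0 0 -0.03 0 0 0 78;0 0 -0.03 0 0 0 78;0 0 -0.03 0 0 0 78;0 0 -0.02 0 0 0 78;0 0 -0.011 0 0 0 78;0 0 0 0 0 0 78;0 0 0 0 0 0 78'
python3 -m creep '0 0 0 0 0 0 30;0 0 0 0 0 0 30;0 0 0 0 0 0 30;0 0 0 0 0 0 30;0 0 0 0 0 0 30;0 0 0 0 0 0 30;0 0 0 0 0 0 30'
python3 -m creep '0 0 0.01 0 0 0 30;0 0 0.03 0 0 0 30;0 0 0.04 0 0 0 30;0 0 0.04 0 0 0 30;0 0 0 0 0 0 30;0 0 0 0 0 0 30'
python3 -m creep '0.0374 0 0 0 0 0 30;0.0374 0 0 0 0 0 30;0.0374 0 0 0 0 0 30;0.0374 0 0 0 0 0 30;0.0374 0 0 0 0 0 30;0 0 0 0 0 0 30;0 0 0 0 0 0 30'
python3 -m creep '0 0 -0.03 0 0 0 30;0 0 -0.03 0 0 0 30;0 0 -0.02 0 0 0 30;0 0 0 0 0 0 30;0 0 0 0 0 0 30'
python3 - <<'E'
from h import *
im=viewer.capture("side")
cv2.imwrite('pics/s5.png',cv2.resize(im[100:260,260:460,::-1],None,fx=3.4,fy=3.4))
E
```

```text
time: 12.68
tool_pos: [438.6, -7.2, 72.1]
tcp_rot: [-3.141, -0.0, 1.702]
contact_force: [0.6, 0.8, 0.4]
grip_width: 72.0
finger_force: 0.0
time: 13.27
tool_pos: [438.5, -6.1, 72.7]
tcp_rot: [3.141, 0.0, 1.704]
contact_force: [-0.9, -0.9, 6.5]
grip_width: 40.7
finger_force: 30.0
time: 13.77
tool_pos: [439.2, -6.1, 194.1]
tcp_rot: [3.137, 0.002, 1.704]
contact_force: [0.2, -0.1, -1.0]
grip_width: 40.4
finger_force: 30.0
time: 14.35
tool_pos: [625.4, -5.9, 188.7]
tcp_rot: [-3.137, -0.001, 1.704]
contact_force: [-0.7, 0.5, -1.6]
grip_width: 40.6
finger_force: 30.0
time: 14.77
tool_pos: [623.5, -5.9, 110.9]
tcp_rot: [-3.137, -0.001, 1.703]
contact_force: [0.5, -0.2, 0.0]
grip_width: 40.3
finger_force: 30.0
```

View pics/s5.png

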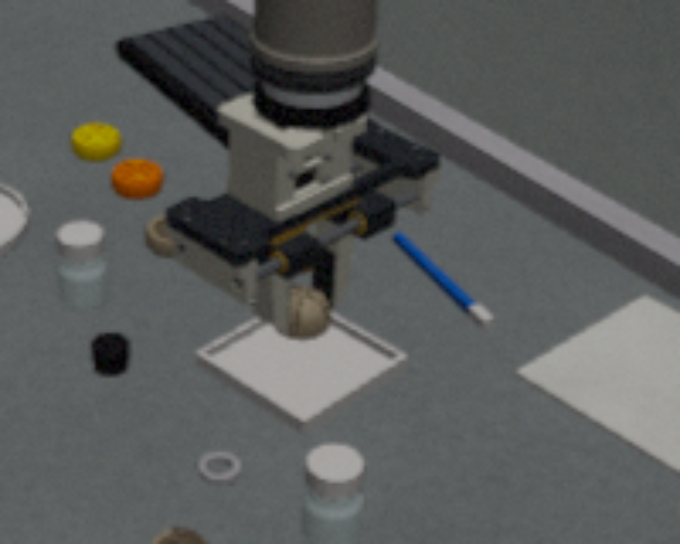

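```bash
python3 -m creep '0 0 -0.015 0 0 0 30;0 0 -0.01 0 0 0 30;0 0 -0.006 0 0 0 30;0 0 -0.003 0 0 0 30;0 0 -0.001 0 0 0 30;0 0 0 0 0 0 30;0 0 0 0 0 0 30'
python3 -m creep '0 0 0 0 0 0 53;0 0 0 0 0 0 53;0 0 0 0 0 0 53;0 0 0.002 0 0 0 55;0 0 0.004 0 0 0 55'
python3 -m creep '0 0 0.01 0 0 0 55;0 0 0.02 0 0 0 60;0 0 0.04 0 0 0 75;0 0 0.04 0 0 0 75;0 0 0 0 0 0 75'
python3 -m creep '-0.0308 -0.0203 0 0 0 0 75;-0.0308 -0.0203 0 0 0 0 75;-0.0308 -0.0203 0 0 0 0 75;-0.0308 -0.0203 0 0 0 0 75;-0.0308 -0.0203 0 0 0 0 75;-0.0308 -0.0203 0 0 0 0 75;0 0 0 0 0 0 75;0 0 0 0 0 0 75'
python3 - <<'E'
from h import *
im=viewer.capture("side")
cv2.imwrite('pics/s6.png',cv2.resize(im[120:300,240:460,::-1],None,fx=3.2,fy=3.2))
E
```

```text
time: 15.4
tool_pos: [625.6, -6.1, 77.8]
tcp_rot: [3.141, 0.0, 1.703]
contact_force: [0.2, -0.1, -0.8]
grip_width: 40.3
finger_force: 30.0
time: 15.82
tool_pos: [625.1, -6.0, 83.2]
tcp_rot: [-3.141, -0.0, 1.703]
contact_force: [0.4, 0.5, 0.6]
grip_width: 50.3
finger_force: 0.0
time: 16.23
tool_pos: [628.8, -6.4, 202.9]
tcp_rot: [3.127, 0.004, 1.704]
contact_force: [1.7, -1.0, 1.4]
grip_width: 67.7
finger_force: 0.0
time: 16.9
tool_pos: [439.7, -128.9, 194.3]
tcp_rot: [3.14, 0.001, 1.7]
contact_force: [0.2, 0.3, -0.2]
grip_width: 68.8
finger_force: 0.0
```

View pics/s6.png

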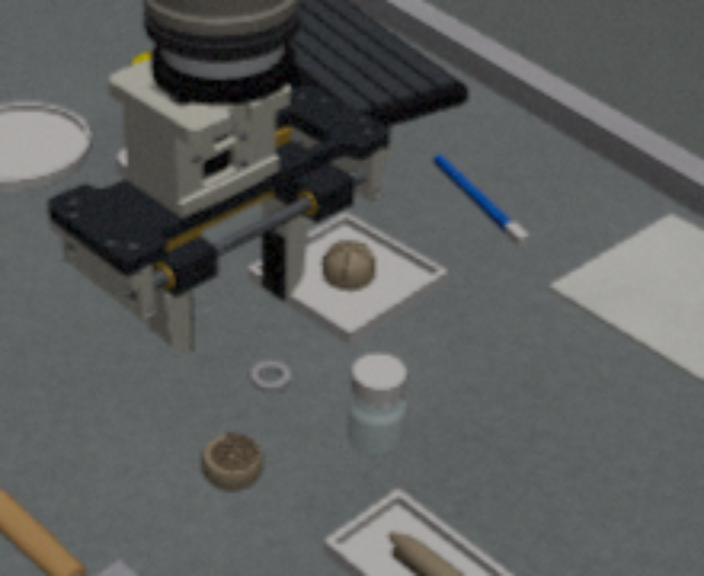

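The urchin sits flat in the square tray (348,265). Next is the small ammonite, to the dish.

```bash
python3 -m creep '0 0 -0.03 0 0 0 75;0 0 -0.03 0 0 0 75;0 0 -0.03 0 0 0 75;0 0 -0.02 0 0 0 75;0 0 -0.011 0 0 0 75;0 0 0 0 0 0 75;0 0 0 0 0 0 75'
python3 -m creep '0 0 0 0 0 0 30;0 0 0 0 0 0 30;0 0 0 0 0 0 30;0 0 0 0 0 0 30;0 0 0 0 0 0 30;0 0 0 0 0 0 30;0 0 0 0 0 0 30'
python3 -m creep '0 0 0.01 0 0 0 30;0 0 0.03 0 0 0 30;0 0 0.04 0 0 0 30;0 0 0.04 0 0 0 30;0 0 0 0 0 0 30;0 0 0 0 0 0 30'
python3 -m creep '0.0047 0.034 0 0 0 0 30;0.0047 0.034 0 0 0 0 30;0.0047 0.034 0 0 0 0 30;0.0047 0.034 0 0 0 0 30;0.0047 0.034 0 0 0 0 30;0.0047 0.034 0 0 0 0 30' >/dev/null
python3 -m creep '0.0047 0.034 0 0 0 0 30;0.0047 0.034 0 0 0 0 30;0.0047 0.034 0 0 0 0 30;0.0047 0.034 0 0 0 0 30;0.0047 0.034 0 0 0 0 30;0.0047 0.034 0 0 0 0 30;0 0 0 0 0 0 30;0 0 0 0 0 0 30'
python3 -m creep '0 0 -0.03 0 0 0 30;0 0 -0.03 0 0 0 30;0 0 -0.02 0 0 0 30;0 0 0 0 0 0 30;0 0 0 0 0 0 30'
python3 - <<'E'
from h import *
im=viewer.capture("side")
cv2.imwrite('pics/s7.png',cv2.resize(im[70:230,160:360,::-1],None,fx=3.4,fy=3.4))
E
```

```text
time: 17.53
tool_pos: [441.4, -127.4, 72.0]
tcp_rot: [-3.141, -0.0, 1.705]
contact_force: [0.4, -0.7, 0.2]
grip_width: 69.0
finger_force: 0.0
time: 18.12
tool_pos: [440.7, -128.0, 72.7]
tcp_rot: [3.141, 0.0, 1.703]
contact_force: [-0.6, 0.0, 5.1]
grip_width: 38.1
finger_force: 30.0
time: 18.62
tool_pos: [441.3, -128.3, 194.2]
tcp_rot: [3.137, 0.003, 1.703]
contact_force: [-0.3, -0.9, -0.8]
grip_width: 38.5
finger_force: 30.0
time: 19.78
tool_pos: [495.8, 281.3, 189.8]
tcp_rot: [-3.138, 0.001, 1.706]
contact_force: [-0.4, 0.0, -0.1]
grip_width: 38.4
finger_force: 30.0
time: 20.2
tool_pos: [496.1, 278.7, 110.9]
tcp_rot: [-3.137, 0.001, 1.702]
contact_force: [-0.6, 0.4, -0.3]
grip_width: 38.4
finger_force: 30.0
```

View pics/s7.png

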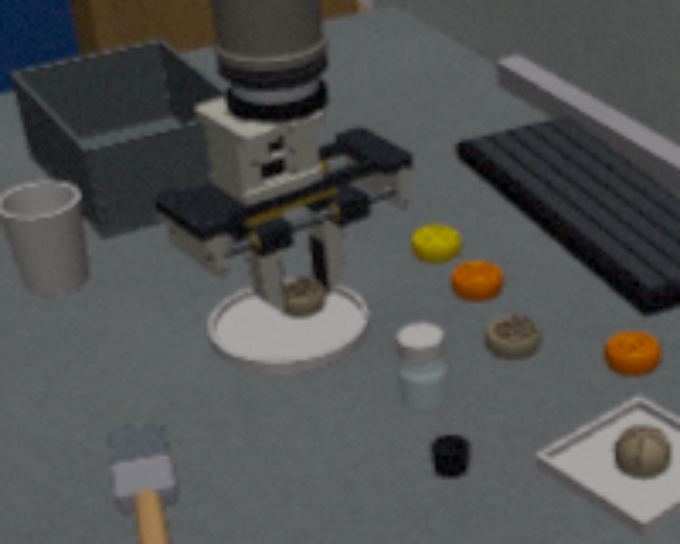

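```bash
python3 -m creep '0 0 -0.015 0 0 0 30;0 0 -0.01 0 0 0 30;0 0 -0.006 0 0 0 30;0 0 -0.003 0 0 0 30;0 0 -0.001 0 0 0 30;0 0 0 0 0 0 30;0 0 0 0 0 0 30'
python3 -m creep '0 0 0 0 0 0 48;0 0 0 0 0 0 48;0 0 0 0 0 0 48;0 0 0.002 0 0 0 50;0 0 0.004 0 0 0 50'
python3 -m creep '0 0 0.01 0 0 0 50;0 0 0.02 0 0 0 60;0 0 0.04 0 0 0 80;0 0 0.04 0 0 0 80;0 0 0 0 0 0 80'
python3 -m creep '0.0281 -0.0192 0 0 0 0 80;0.0281 -0.0192 0 0 0 0 80;0.0281 -0.0192 0 0 0 0 80;0.0281 -0.0192 0 0 0 0 80;0.0281 -0.0192 0 0 0 0 80;0 0 0 0 0 0 80;0 0 0 0 0 0 80'
python3 -m creep '0 0 -0.03 0 0 0 80;0 0 -0.03 0 0 0 80;0 0 -0.02 0 0 0 80;0 0 0 0 0 0 80;0 0 0 0 0 0 80'
python3 - <<'E'
from h import *
im=viewer.capture("side")
cv2.imwrite('pics/s8.png',cv2.resize(im[70:230,200:400,::-1],None,fx=3.4,fy=3.4))
E
```

```text
time: 20.83
tool_pos: [497.2, 280.3, 77.7]
tcp_rot: [3.141, -0.0, 1.704]
contact_force: [0.1, -0.5, -0.8]
grip_width: 38.4
finger_force: 30.0
time: 21.25
tool_pos: [496.7, 280.1, 83.2]
tcp_rot: [-3.141, 0.0, 1.703]
contact_force: [-0.3, -0.1, 0.2]
grip_width: 45.8
finger_force: 0.0
time: 21.67
tool_pos: [500.1, 281.5, 202.1]
tcp_rot: [3.127, -0.004, 1.704]
contact_force: [1.2, 1.2, 1.2]
grip_width: 67.9
finger_force: 0.0
time: 22.25
tool_pos: [638.3, 182.7, 193.4]
tcp_rot: [3.141, -0.0, 1.701]
contact_force: [-0.5, 0.8, -0.5]
grip_width: 73.3
finger_force: 0.0
time: 22.67
tool_pos: [636.3, 185.0, 113.1]
tcp_rot: [-3.139, -0.0, 1.704]
contact_force: [0.7, -0.1, 0.8]
grip_width: 73.6
finger_force: 0.0
```

View pics/s8.png

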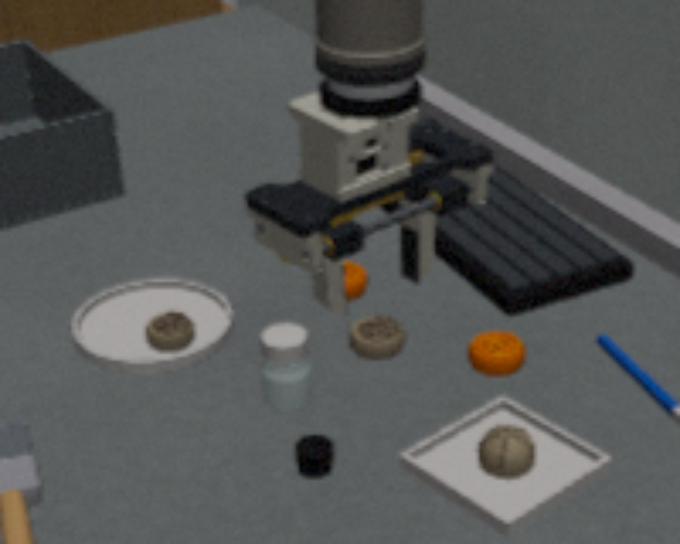

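The small ammonite lies flat in the dish (170,330), and the gripper straddles the brown large ammonite (378,335), clear of the orange ones and the jar.

```bash
python3 -m creep '0 0 -0.02 0 0 0 80;0 0 -0.013 0 0 0 80;0 0 -0.008 0 0 0 80;0 0 0 0 0 0 80;0 0 0 0 0 0 80'
python3 -m creep '0 0 0 0 0 0 35;0 0 0 0 0 0 35;0 0 0 0 0 0 35;0 0 0 0 0 0 35;0 0 0 0 0 0 35;0 0 0 0 0 0 35;0 0 0 0 0 0 35'
python3 -m creep '0 0 0.01 0 0 0 35;0 0 0.03 0 0 0 35;0 0 0.04 0 0 0 35;0 0 0.04 0 0 0 35;0 0 0 0 0 0 35;0 0 0 0 0 0 35'
python3 -m creep '-0.0235 0.026 0 0 0 0 35;-0.0235 0.026 0 0 0 0 35;-0.0235 0.026 0 0 0 0 35;-0.0235 0.026 0 0 0 0 35;-0.0235 0.026 0 0 0 0 35;-0.0235 0.026 0 0 0 0 35;0 0 0 0 0 0 35;0 0 0 0 0 0 35'
python3 -m creep '0 0 -0.03 0 0 0 35;0 0 -0.03 0 0 0 35;0 0 -0.02 0 0 0 35;0 0 0 0 0 0 35;0 0 0 0 0 0 35'
python3 - <<'E'
from h import *
im=viewer.capture("side")
cv2.imwrite('pics/s9.png',cv2.resize(im[70:230,180:380,::-1],None,fx=3.4,fy=3.4))
E
```

```text
time: 23.13
tool_pos: [637.4, 184.2, 72.5]
tcp_rot: [-3.142, 0.0, 1.703]
contact_force: [0.5, -0.5, 0.3]
grip_width: 73.5
finger_force: 0.0
time: 23.72
tool_pos: [637.5, 184.1, 72.6]
tcp_rot: [3.141, 0.0, 1.703]
contact_force: [-0.4, 0.1, 2.5]
grip_width: 44.3
finger_force: 30.0
time: 24.22
tool_pos: [638.6, 184.4, 196.1]
tcp_rot: [3.135, -0.0, 1.703]
contact_force: [-0.4, -0.2, -1.2]
grip_width: 44.6
finger_force: 30.0
time: 24.88
tool_pos: [494.6, 341.2, 191.1]
tcp_rot: [-3.139, 0.001, 1.707]
contact_force: [0.7, -0.9, -0.5]
grip_width: 44.2
finger_force: 30.0
time: 25.3
tool_pos: [496.5, 338.9, 111.0]
tcp_rot: [-3.139, 0.001, 1.702]
contact_force: [-0.4, -0.7, -0.1]
grip_width: 44.2
finger_force: 30.0
```

View pics/s9.png

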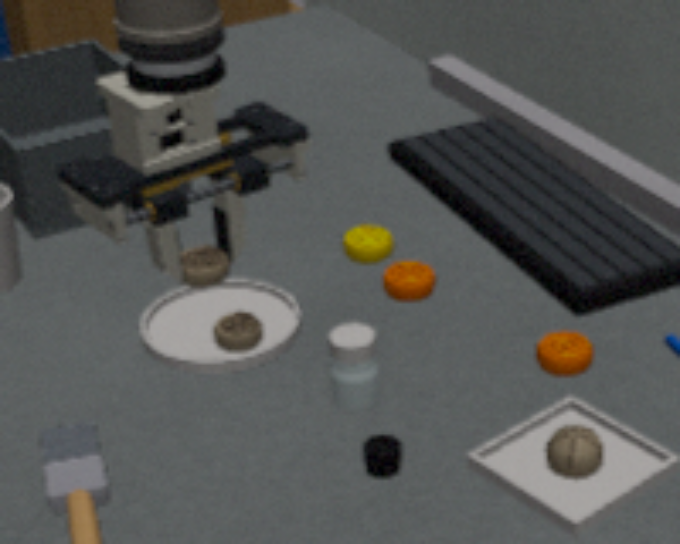

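The large ammonite is held over the free half of the dish (205,265). I set it down and retreat.

```bash
python3 -m creep '0 0 -0.015 0 0 0 35;0 0 -0.01 0 0 0 35;0 0 -0.006 0 0 0 35;0 0 -0.003 0 0 0 35;0 0 -0.001 0 0 0 35;0 0 0 0 0 0 35;0 0 0 0 0 0 35'
python3 -m creep '0 0 0 0 0 0 55;0 0 0 0 0 0 55;0 0 0 0 0 0 55;0 0 0.002 0 0 0 56;0 0 0.004 0 0 0 57'
python3 -m creep '0 0 0.01 0 0 0 57;0 0 0.02 0 0 0 60;0 0 0.04 0 0 0 80;0 0 0.04 0 0 0 80;0 0 0.04 0 0 0 80;0 0 0.03 0 0 0 80'
python3 -m creep '-0.03 0.02 0 0 0 0 80;-0.03 0.02 0 0 0 0 80;-0.03 0.02 0 0 0 0 80;-0.03 0.02 0 0 0 0 80;-0.03 0.02 0 0 0 0 80;-0.03 0.02 0 0 0 0 80;-0.03 0.02 0 0 0 0 80;-0.03 0.02 0 0 0 0 80'
python3 -m creep '0 0 0 0 0 0 80;0 0 0 0 0 0 80;0 0 0 0 0 0 80'
python3 - <<'E'
from h import *
im=viewer.capture("top")
b=brown(im)
obj(im,b,'amm_b',(202,225),14,16);obj(im,b,'amm_a',(174,225),15,16);obj(im,b,'urchin',(334,166),16,14)
obj(im,b,'bel2',(450,229),17,10);obj(im,b,'bel1',(485,225),17,10)
cv2.imwrite('pics/t2.png',cv2.resize(im[110:280,130:530,::-1],None,fx=2,fy=2,interpolation=3))
E
```

```text
time: 25.93
tool_pos: [496.7, 340.3, 77.8]
tcp_rot: [3.141, -0.0, 1.703]
contact_force: [0.7, -0.1, -0.8]
grip_width: 44.2
finger_force: 30.0
time: 26.35
tool_pos: [496.2, 340.0, 83.2]
tcp_rot: [-3.141, 0.0, 1.703]
contact_force: [-0.0, -1.1, 0.0]
grip_width: 51.9
finger_force: 0.0
time: 26.85
tool_pos: [496.7, 340.3, 268.1]
tcp_rot: [3.137, -0.002, 1.703]
contact_force: [1.3, 1.3, 0.2]
grip_width: 72.9
finger_force: 0.0
time: 27.52
tool_pos: [254.7, 500.8, 264.5]
tcp_rot: [3.141, -0.001, 1.703]
contact_force: [0.9, 0.0, -0.3]
grip_width: 73.4
finger_force: 0.0
time: 27.77
tool_pos: [256.6, 500.0, 263.9]
tcp_rot: [3.141, -0.0, 1.704]
contact_force: [-0.1, -0.3, -0.9]
grip_width: 73.4
finger_force: 0.0
amm_b rect [497. 282.] [37. 36.] ang 46.0 mec [498. 281.] 20
amm_a rect [497. 342.] [41. 44.] ang 0.2 mec [498. 342.] 23
urchin rect [626.  -7.] [39. 38.] ang 44.7 mec [627.  -6.] 20
bel2 rect [ 489. -264.] [15. 56.] ang 8.3 mec [ 492. -264.] 28
bel1 rect [ 499. -334.] [15. 54.] ang 7.8 mec [ 500. -334.] 27
```

View pics/t2.png

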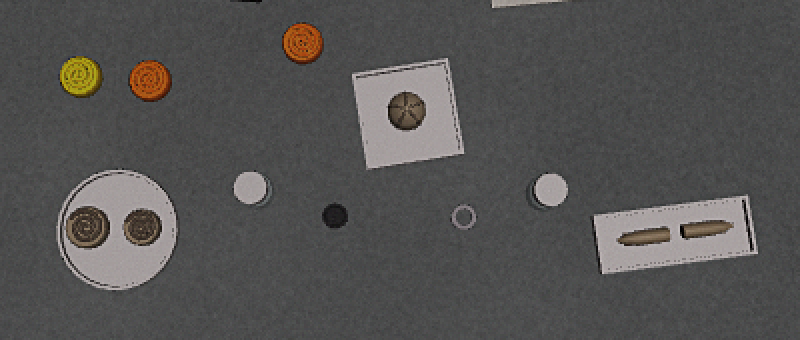

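All five lie flat, well inside their trays: ammonites at (88,227) and (142,227), urchin at (406,111), belemnites at (644,237) and (706,228). Both jars are standing, so I hand in.

```bash
python3 -c "
from plant import order
print(order.close_job())"
```

```text
the job is handed in; nothing more can be done
None
```

All five fossils are in their proper trays, lying flat and well inside the limits by the final top view; both jars are still standing, and the job was handed in at about 28 s (no verdict was shown).

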